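# Refit the push-start knob of the syrup warmer

### The job

The syrup warmer has lost its left control knob. Lay the flat metal dial plate on the warmer's top with its hole round the bare shaft, lying flat with its long sides parallel to the warmer's front, and let go of it; then pick up the loose knob, turn it so that its D-shaped bore matches the flat of the shaft, fit it fully home on the shaft above the plate and push it down against its spring to the stop. Finish while still holding the knob pressed down: do not let go; leave the other things on the worktop where they are.

Things in the scene. Friction and masses are not known exactly. Their poses are not given: they have to be found in the camera images.
- warmer: syrup warmer, fixed: flat steel box 180 (x) x 210 (y) x 60 mm high. Origin: centre of its underside; front faces its own -x, +y is left, flat top at z = 60. On the top: a round black warming disc at the rear (82 wide, 3 high, centre x = 42), the bare shaft at x = -50, y = 40, and a fixed, already fitted knob shaped like the loose one (45 high) at x = -50, y = -62 mm
- shaft_tip (a point): centre of the top end of the bare upright steel D-shaft, 30 mm above the warmer's top (90 mm above the worktop) when not pressed. The shaft is 16 mm across with one flat, 4 mm from the axis, that runs its whole length and faces this point's own -x; its top edge is bevelled 1.5 mm. The point turns and sinks with the shaft
- shaft (a joint): turn of the shaft about the vertical, rad, positive anticlockwise seen from above; at 0 the flat faces the warmer's front. It is stiff (0.12 N m) and stays where it is, but gives a little to a slightly misaligned knob; it need not be turned
- push (a joint): how far the shaft is pushed down, m: 0 = up, 0.006 = at its stop. Spring: 4 N to start moving, 10 N at the stop; springs back when let go
- knob: loose black knob, 60 g, standing upright on its skirt. Origin: centre of its underside, z up. Round skirt 45 mm across, 18 mm high; on it a straight grip bar from z = 18 to 43.5 mm, 16 mm thick (y), from x = -14 to +20 mm, with a narrower nose (8 mm thick) going on to x = -30 mm, past the skirt. Home and not pressed, its underside is 15 mm above the warmer's top; fully pressed, 9 mm
- knob_bore (a point): centre of the closed end of the knob's blind D-shaped bore, on its axis 15 mm above its underside; meets shaft_tip when home. The bore is 18 mm across with a flat 5 mm from the axis on the nose (-x) side: the nose must point the way the shaft's flat faces (yaw of the knob = yaw of shaft_tip)
- plate: dial plate: flat grey metal plate 48 (x) x 78 (y) x 6 mm with a round hole 28 mm across in its middle, 60 g, lying flat on the worktop. Origin: centre of the hole at its underside
- jigger: bystander: steel double-cone jigger, 45 mm wide, 80 mm high; origin under its centre
- timer: bystander: round white kitchen timer with a black dial, 71 mm wide, 38 mm high; origin under its centre
- peeler: bystander: peeler with a yellow handle, 170 x 25 x 18 mm, lying; origin under its centre
- spice_jar: bystander: small jar with an ochre cap, 42 mm wide, 106 mm high; origin under its centre

How it is judged (in metres and radians):
On the way, in this order (a step that is already met when the one before it is completed fails the run):
1. the dial plate lies flat on the warmer round the shaft, square to it, and is let go (horizontal distance between plate and shaft_tip below 0.009 m and z of plate in the frame of warmer between 0.0575 and 0.0625 m and angle between plate's own z axis and vertical below 0.06 rad and angle between the y axis of plate and the y axis of warmer, either way round below 0.2 rad and contact force between the fingers and plate below 0.05 N), for 0.2 s.
2. the knob is home on the shaft, its flat on the shaft's flat (horizontal distance between knob_bore and shaft_tip below 0.003 m and z of knob_bore in the frame of shaft_tip between -0.003 and 0.002 m and angle between the x axis of knob and the x axis of shaft_tip, either way round below 0.3 rad), for 0.1 s.
At the end, for the whole second after the job is handed in: Plate flat on the warmer (2.5 mm, 0.06 rad), hole within 9 mm of the shaft axis, square within 0.25 rad (0.2 when laid). Knob on the shaft: axes within 3 mm, home within 2 mm, upright within 0.12 rad, flats within 0.3 rad, at rest. Fingers still on it (over 2 N), shaft down over 4 of 6 mm (all of step 2 and horizontal distance between plate and shaft_tip below 0.009 m and z of plate in the frame of warmer between 0.0575 and 0.0625 m and angle between plate's own z axis and vertical below 0.06 rad and angle between the y axis of plate and the y axis of warmer, either way round below 0.25 rad and angle between knob's own z axis and vertical below 0.12 rad and value of joint push above 0.004 m and contact force between the fingers and knob above 2 N and linear speed of knob below 0.02 m/s); the arm keeps its last pose, push and grip.
It fails at once if another thing on the worktop is moved more than 30 mm (distance of any of jigger, timer, peeler, spice_jar from where it was at the start of the episode above 0.03 m).
It also fails if it takes over 58 s, if anything falls off the work surface, if the arm or the gripper's body presses on something with over 40 N, if the wrist force passes 120 N, or if a joint passes its speed limit or range.

### The arm

A 7-joint arm with a two-finger parallel gripper is mounted at the origin on a cart in front of the work surface, level with it; the furniture and walls round the work are solid. World frame = base frame: x ahead of the robot, y to its left, z up, the work surface at z = 0. Lengths are in mm, angles in rad, forces in N, time in s.
With the tool pointing down it reaches from about 400 to 875 mm from the base axis. Payload 6.5 kg.
Tool frame: the origin (TCP) lies midway between the tips of the shut fingers; the grasp point (between the pads) lies hold_point_z behind it (hold_point_z is the distance from the TCP to the grasp point, in mm); z points along the fingers, y is the direction in which the jaws open and shut (so a half turn about z gives the same grasp; the last joint's range is limited). The gripper opens to 88 mm and grips with 3 to 60 N. Pads are 18 mm wide; open, the fingers measure 123 mm over their backs; the gripper's body (75 mm by 187 mm) begins 45 mm behind the grasp point.
Start: joints at [1.072, 0.536, -0.004, 1.538, 0.003, 1.067, -0.071], TCP at [272.614, -590.061, 238.716] pointing down, gripper open.
Joint ranges: [-2.7, 2.7], [-0.37, 2.16], [-1.27, 1.26], [0.24, 2.4], [-1.31, 4.45], [0.19, 1.91], [-2.76, 2.76]. Speed limits (rad/s): [2.39, 2.39, 3.14, 3.14, 3.14, 3.14, 3.14].

### API

Orientations are given as a rotation vector (axis times angle).
In Python, from rig import get_obs, grab_frame, hand_in, trace, mark_of, hold_point_z gives the robot as it stands.
- The arm moves only by the tool apply_moves, never from a script. Its argument "series" is a list of rows, each an object with "offset": the shift along the tool's x, y, z in cm, a list of three; "yaw": the turn about the tool's z in rad; "gripper": the finger opening in cm, from 0 to 8.81. A call has 1 to 5 rows; each row is the pose to reach, as a shift and turn from the pose commanded when the call began, along the tool's axes at that moment; what a row does not reach only later rows make up. A row lasts 1/12 s, in which the tool goes at most 41.7 mm and 7.16 degrees, less where a joint would pass 70% of its speed; a pose out of reach is approached as far as the arm can. A call with a gripper value outside its range is refused whole. The fingers move at their own pace and stop on an object; "squeeze" is the grip in N (left out, the last holds). Time passes only in rows, so rows that repeat a pose let the fingers close. It gives the time, the measured TCP pose, the force and the opening at its end, in the units of the state.
- get_obs(): the state, without advancing time (a new reading comes with each control period).
- grab_frame(name): name is "scene" or "top"; returns a dict with "frame" (480x640x3 uint8, red, green, blue), "intrinsics" (3x3 intrinsics, pixels), "k1" (the pictures are not rectified: a ray, as slopes to the right and down, at radius r is drawn at 1 + k1 r^2 times it, then the intrinsics apply), "world_to_cam" (4x4, takes a point from world to camera coordinates). Camera axes: x right, y down, z forward; pixel columns grow to the right and rows downward; lengths in mm; the calibration is good to about 2 mm. A picture is of the moment at which its call begins. There is no depth.
- hand_in(): hands the job in, once; it reports no verdict.
Trained networks look in the newest picture that a camera, given by its name, has taken for a name from the list of things; names that differ only in an ending like _2 or _b are one class to them, and where a whole thing is asked for, a point or a joint stands for the part that bears it (a point fixed in the world has none). Each returns a list of dicts, best first, with "score" (0 to 1); they miss things now and then, are a little off and sometimes report something else, mostly with a low value. They report only what shows in the picture. A call takes as long as a camera call.
- trace(camera, label): "region" (480x640 bool, what is visible of it) and "location" ([column, row] in pixels, amid what is visible of it).
- mark_of(camera, label): "location" ([column, row] in pixels: a listed point, or the origin of a listed thing).
The state is a dict: "time_s": time; "joint_positions": joint angles; "joint_vel": joint speeds; "joint_efforts": joint torques, N m; "tcp_pos": TCP position; "orientation": TCP orientation; "wrist_force": force on the tool from outside, world axes, zero at the start; "ft_torque": the same for the moment, N m; "gripper_width": opening from 0.0 (shut) to 1.0 (fully open).
Only numpy, scipy, OpenCV 4.12 (cv2) and the standard library are available. Lean on these libraries where they do the work, as an engineer would, in place of code of your own. Each camera call takes 0.05 s, during which the arm holds its last target. There are 200 camera calls.

## Working session

There is one attempt and no reset: what is moved stays moved. The work goes in short steps, Python scripts to look and compute and a tool call to move; the robot and the scene stay as the last step left them, time stands still between calls to the robot, and variables do not carry over. Pictures are saved under pics/ and viewed, about 8 in all and at most 12, crops included, and the job is handed in when it is done.

Besides the shell and the picture viewer there is one more tool, called after "Call:" by a JSON object that holds its "fn" and its "kwargs". apply_moves: Moves the arm, as the interface text tells. Its arguments: {"type":"object","properties":{"series":{"type":"array"},"squeeze":{"type":"number"}},"required":["series"]}

```bash
mkdir -p pics; ls
cat > h.py <<'E'
import numpy as np, cv2
from rig import *
from scipy.spatial.transform import Rotation as R
def ray(f,px):
    K=np.array(f["intrinsics"]);T=np.array(f["world_to_cam"])
    d=np.array([(px[0]-K[0,2])/K[0,0],(px[1]-K[1,2])/K[1,1]]);u=d.copy()
    for _ in range(20): u=d/(1+f["k1"]*(u@u))
    Rm=T[:3,:3];c=-Rm.T@T[:3,3];return c,Rm.T@np.array([u[0],u[1],1.])
def on_z(f,px,z):
    c,v=ray(f,px);return c+v*(z-c[2])/v[2]
def tri(fa,pa,fb,pb):
    ca,va=ray(fa,pa);cb,vb=ray(fb,pb)
    s=np.linalg.lstsq(np.c_[va,-vb],cb-ca,rcond=None)[0]
    A=ca+va*s[0];B=cb+vb*s[1];return (A+B)/2,np.linalg.norm(A-B)
def proj(f,p):
    T=np.array(f["world_to_cam"]);q=T[:3,:3]@np.array(p,float)+T[:3,3];u=q[:2]/q[2];u=u*(1+f["k1"]*(u@u))
    K=np.array(f["intrinsics"]);return np.array([K[0,0]*u[0]+K[0,2],K[1,1]*u[1]+K[1,2]])
def save(f,n): cv2.imwrite("pics/"+n,cv2.cvtColor(f["frame"],cv2.COLOR_RGB2BGR))
E
python3 - <<'E'
from h import *
np.set_printoptions(precision=2,suppress=True)
o=get_obs();print(o,hold_point_z)
F={}
for c in("scene","top"):
    F[c]=grab_frame(c);save(F[c],c+"0.png")
    f=F[c];T=np.array(f["world_to_cam"]);print(c,-T[:3,:3].T@T[:3,3],f["intrinsics"],f["k1"])
for n in["warmer","shaft_tip","knob","knob_bore","plate","jigger","timer","peeler","spice_jar"]:
    L={}
    for c in F:
        m=mark_of(c,n);L[c]=m
        print(n,c,[(round(d["score"],2),np.round(d["location"],1),on_z(F[c],d["location"],{"shaft_tip":90,"knob_bore":15}.get(n,0))[:2]) for d in m[:2]])
    if L["scene"] and L["top"]: print("   tri",*tri(F["scene"],L["scene"][0]["location"],F["top"],L["top"][0]["location"]))
for n in["plate","knob"]:
    t=trace("top",n)
    if t:
        m=t[0]["region"].astype(np.uint8);cs=max(cv2.findContours(m,0,2)[0],key=cv2.contourArea);r=cv2.minAreaRect(cs)
        print(n,t[0]["score"],r,[on_z(F["top"],p,6 if n=="plate" else 43)[:2] for p in cv2.boxPoints(r)])
E
```

```text
pics
{'time_s': 0.0, 'joint_positions': array([ 1.07,  0.54, -0.  ,  1.54,  0.  ,  1.07, -0.07]), 'joint_vel': array([ 0., -0.,  0., -0.,  0.,  0., -0.]), 'joint_efforts': array([  0.  , -57.1 ,   0.99, -25.16,  -0.06,   0.02,   0.  ]), 'tcp_pos': array([ 272.34, -589.51,  237.85]), 'orientation': array([-3.07, -0.67,  0.  ]), 'wrist_force': array([-0.18,  0.52,  0.98]), 'ft_torque': array([ 0.02,  0.07, -0.01]), 'gripper_width': 1.0007809353400323} 18.700000000000003
scene [773.76 419.49 834.61] [[441.03   0.   314.71]
 [  0.   441.03 251.42]
 [  0.     0.     1.  ]] 0.008423833018293254
top [407.93  93.14 940.53] [[450.93   0.   314.5 ]
 [  0.   450.93 238.95]
 [  0.     0.     1.  ]] -0.1101715174222655
warmer scene [(0.58, array([201.2, 223. ]), array([ 593.58, -171.81]))]
warmer top [(0.56, array([443.2, 197.3]), array([ 586.86, -171.22]))]
   tri [ 590.27 -175.35   -8.1 ] 5.004387994850769
shaft_tip scene [(0.62, array([219.2, 194.7]), array([ 543.92, -143.24]))]
shaft_tip top [(0.56, array([234.2, 199.5]), array([553.77, 255.66])), (0.38, array([439.2, 214.7]), array([ 535.65,
[... 1195 characters left out ...]
3.3  172.44  11.95] 2.1934582983121858
spice_jar scene [(0.84, array([330.3, 407.5]), array([644.36, 319.73]))]
spice_jar top [(0.83, array([210.1, 168.2]), array([635.95, 328.36])), (0.16, array([314.4, 270. ]), array([425.2,  98.5]))]
   tri [640.16 324.06  -0.54] 12.041637177788632
plate 0.7 ((257.9789733886719, 252.8177032470703), (37.302772521972656, 22.641834259033203), 10.12467098236084) [array([439.64, 258.69]), array([486.39, 252.32]), array([474.89, 174.98]), array([428.35, 181.61])]
knob 0.81 ((317.4999694824219, 267.5), (21.209938049316406, 21.954145431518555), 29.744882583618164) [array([420.23, 121.1 ]), array([458.77, 100.57]), array([438.86,  63.34]), array([400.45,  83.95])]
```

Run:
```python
import cv2,numpy as np
t=cv2.imread("pics/top0.png");s=cv2.imread("pics/scene0.png")
a=cv2.resize(t[150:330,190:510],(800,450),interpolation=cv2.INTER_CUBIC)
b=cv2.resize(s,(800,600))
cv2.imwrite("pics/a1.png",a);cv2.imwrite("pics/a2.png",cv2.resize(s[120:420,130:530],(800,600),interpolation=cv2.INTER_CUBIC))
```

```text
(no output)
```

View pics/a1.png

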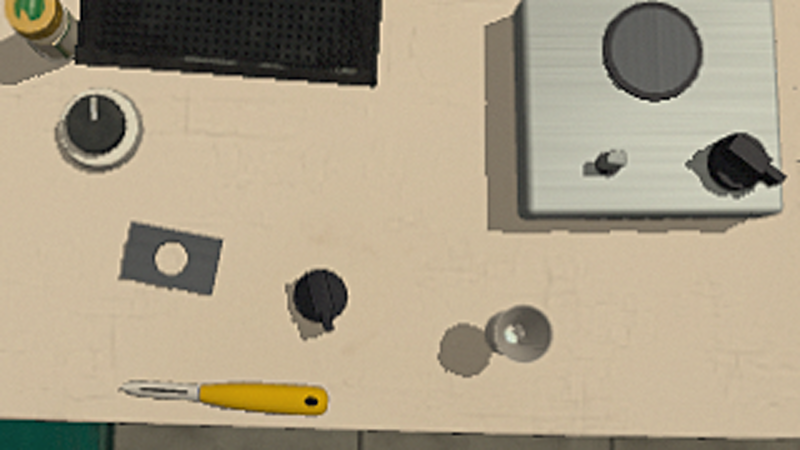

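View pics/a2.png

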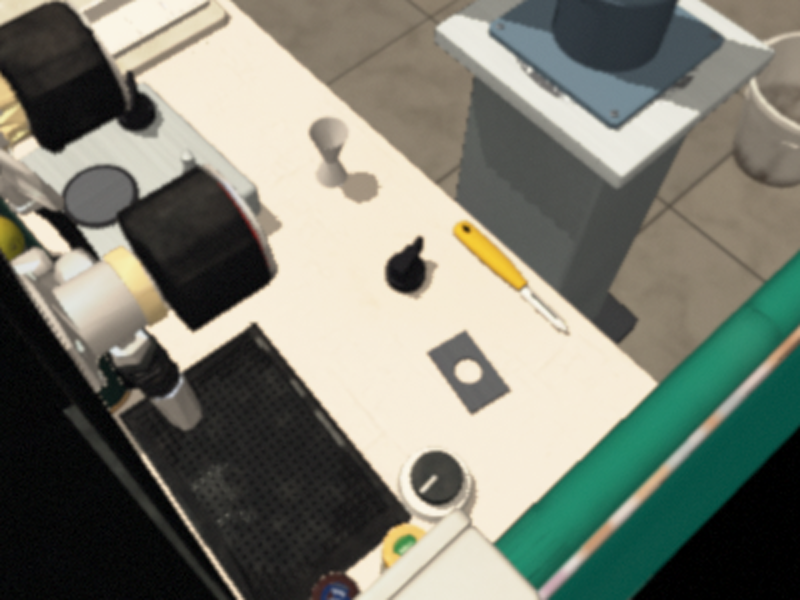

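The top view shows the plate at crop (171,258), knob at (320,297) with its nose pointing down and slightly right, and the shaft tip near (615,158). The scene view agrees, and shows group heads behind the warmer at left. I'll zoom on the shaft and see the whole top view.

Run:
```python
from h import *
np.set_printoptions(precision=3,suppress=True)
t=cv2.imread("pics/top0.png");s=cv2.imread("pics/scene0.png")
z=lambda im,c,r,w,h,W,H:cv2.resize(im[r:r+h,c:c+w],(W,H),interpolation=cv2.INTER_CUBIC)
full=cv2.resize(t,(400,300))
A=np.vstack([np.hstack([full,z(t,420,200,40,30,400,300)]),np.hstack([z(t,298,250,40,30,400,300),z(s,205,180,40,30,400,300)])])
cv2.imwrite("pics/a3.png",A)
f=grab_frame("top")
for n in("warmer","plate"):
    for d in trace("top",n)[:1]:
        m=d["region"].astype(np.uint8);cs=max(cv2.findContours(m,0,2)[0],key=cv2.contourArea)
        z=60 if n=="warmer" else 6
        w=np.array([on_z(f,p[0],z)[:2] for p in cs],np.float32)
        r=cv2.minAreaRect(w);print(n,r,cv2.boxPoints(r))
        if n=="plate":
            fr=cv2.cvtColor(f["frame"],cv2.COLOR_RGB2GRAY)
for d in trace("top","knob")[:1]: print(d["location"],m.sum())
```

```text
warmer ((588.0867309570312, -166.69161987304688), (182.36289978027344, 216.11915588378906), 2.400585412979126) [[ 492.459  -62.546]
 [ 501.511 -278.476]
 [ 683.714 -270.837]
 [ 674.662  -54.908]]
plate ((563.8377075195312, 280.50531005859375), (68.638671875, 67.00830841064453), 47.199920654296875) [[515.937 278.088]
 [565.103 232.56 ]
 [611.739 282.922]
 [562.573 328.451]]
[317.3, 267.3] 845
```

View pics/a3.png

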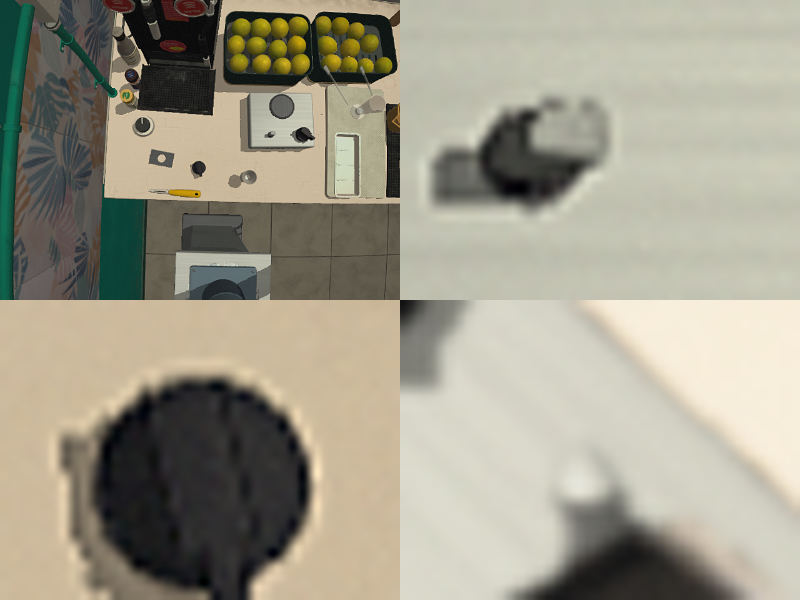

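The full top view shows clear space for the swing, and the shaft's bright tip at about (436.8,213.3) px. I'll swing to above the plate.

Call:
{"fn": "apply_moves", "kwargs": {"series": [{"offset": [15.2,-13.0,0],"yaw": 0,"gripper": 8.8},{"offset": [15.2,-13.0,0],"yaw": 0,"gripper": 8.8},{"offset": [15.2,-13.0,0],"yaw": 0,"gripper": 8.8},{"offset": [15.2,-13.0,0],"yaw": 0,"gripper": 8.8},{"offset": [15.2,-13.0,0],"yaw": 0,"gripper": 8.8}]}}

```text
time_s: 1.72
tcp_pos: [357.4, -405.2, 238.9]
orientation: [-3.067, -0.677, -0.001]
wrist_force: [1.7, -0.2, -0.2]
gripper_width: 0.998
```

Call:
{"fn": "apply_moves", "kwargs": {"series": [{"offset": [15.2,-13.0,0],"yaw": 0,"gripper": 8.8},{"offset": [15.2,-13.0,0],"yaw": 0,"gripper": 8.8},{"offset": [15.2,-13.0,0],"yaw": 0,"gripper": 8.8},{"offset": [15.2,-13.0,0],"yaw": 0,"gripper": 8.8},{"offset": [15.2,-13.0,0],"yaw": 0,"gripper": 8.8}]}}

```text
time_s: 2.13
tcp_pos: [440.7, -223.3, 239.1]
orientation: [-3.067, -0.678, -0.001]
wrist_force: [0.4, 0.5, -0.0]
gripper_width: 0.999
```

Call:
{"fn": "apply_moves", "kwargs": {"series": [{"offset": [9.1,-17.8,0],"yaw": 0,"gripper": 8.8},{"offset": [9.1,-17.8,0],"yaw": 0,"gripper": 8.8},{"offset": [9.1,-17.8,0],"yaw": 0,"gripper": 8.8},{"offset": [9.1,-17.8,0],"yaw": 0,"gripper": 8.8},{"offset": [9.1,-17.8,0],"yaw": 0,"gripper": 8.8}]}}

```text
time_s: 2.55
tcp_pos: [447.3, -23.6, 239.1]
orientation: [-3.067, -0.678, -0.001]
wrist_force: [0.7, -0.3, -0.5]
gripper_width: 0.997
```

Call:
{"fn": "apply_moves", "kwargs": {"series": [{"offset": [9.1,-17.8,0],"yaw": 0,"gripper": 8.8},{"offset": [9.1,-17.8,0],"yaw": 0,"gripper": 8.8},{"offset": [9.1,-17.8,0],"yaw": 0,"gripper": 8.8},{"offset": [9.1,-17.8,0],"yaw": 0,"gripper": 8.8},{"offset": [9.1,-17.8,0],"yaw": 0,"gripper": 8.8}]}}

```text
time_s: 2.97
tcp_pos: [455.1, 176.4, 239.2]
orientation: [-3.067, -0.677, -0.002]
wrist_force: [0.5, -0.3, -0.9]
gripper_width: 1.002
```

Call:
{"fn": "apply_moves", "kwargs": {"series": [{"offset": [1.9,-3.9,8],"yaw": -0.6,"gripper": 7.5},{"offset": [1.9,-3.9,8],"yaw": -0.6,"gripper": 7.5},{"offset": [1.9,-3.9,8],"yaw": -0.6,"gripper": 7.5},{"offset": [1.9,-3.9,8],"yaw": -0.6,"gripper": 7.5},{"offset": [1.9,-3.9,8],"yaw": -0.6,"gripper": 7.5}]}}

```text
time_s: 3.38
tcp_pos: [455.6, 216.9, 157.7]
orientation: [-2.725, -1.561, 0.003]
wrist_force: [0.3, -0.3, -0.2]
gripper_width: 0.855
```

Call:
{"fn": "apply_moves", "kwargs": {"series": [{"offset": [0,0,3],"yaw": -0.394,"gripper": 7.5},{"offset": [0,0,3],"yaw": -0.394,"gripper": 7.5},{"offset": [0,0,3],"yaw": -0.394,"gripper": 7.5},{"offset": [0,0,3],"yaw": -0.394,"gripper": 7.5},{"offset": [0,0,3],"yaw": -0.394,"gripper": 7.5}]}}

```text
time_s: 3.8
tcp_pos: [456.5, 216.3, 128.8]
orientation: [-2.378, -2.053, -0.0]
wrist_force: [0.5, -0.8, -0.2]
gripper_width: 0.853
```

Run:
```python
from h import *
import pickle
np.set_printoptions(precision=2,suppress=True,linewidth=200)
C={}
for c in("top","scene"):
    f=grab_frame(c); C[c]={k:f[k] for k in("intrinsics","k1","world_to_cam")}
pickle.dump(C,open("cal.pkl","wb"))
for c,(c0,r0,w,h) in {"top":(232,232,52,40),"scene":(338,280,60,55)}.items():
    g=cv2.cvtColor(cv2.imread(f"pics/{c}0.png"),cv2.COLOR_BGR2GRAY)[r0:r0+h,c0:c0+w]
    S=8;G=cv2.resize(g,None,fx=S,fy=S,interpolation=cv2.INTER_CUBIC)
    th,m=cv2.threshold(G,0,255,cv2.THRESH_BINARY_INV+cv2.THRESH_OTSU)
    cs,hi=cv2.findContours(m,cv2.RETR_CCOMP,2)
    i=max(range(len(cs)),key=lambda i:cv2.contourArea(cs[i]) if hi[0][i][3]<0 else 0)
    px=lambda p:((np.array(p)+.5)/S-.5+[c0,r0])
    W=np.array([on_z(C[c],px(p[0]),6)[:2] for p in cs[i]],np.float32);r=cv2.minAreaRect(W);b=cv2.boxPoints(r)
    print(c,th,r)
    for j in range(len(cs)):
        if hi[0][j][3]==i and cv2.contourArea(cs[j])>500:
            H=np.array([on_z(C[c],px(p[0]),6)[:2] for p in cs[j]],np.float32);print(" hole",cv2.minEnclosingCircle(H),cv2.minAreaRect(H))
g=cv2.cvtColor(cv2.imread("pics/top0.png"),cv2.COLOR_BGR2GRAY)
print(g[206:222,424:444])
print(g[248:286,300:334][:, :])
```

```text
top 136.0 ((456.308837890625, 217.4815673828125), (80.984375, 50.2847785949707), 80.44763946533203)
 hole ((457.2272644042969, 216.680908203125), 14.24743366241455) ((456.78411865234375, 216.61895751953125), (27.07699203491211, 27.186912536621094), 1.7140533924102783)
scene 172.0 ((459.9773254394531, 218.2097930908203), (80.66303253173828, 49.611026763916016), 80.52998352050781)
 hole ((460.5194091796875, 218.3179168701172), 13.802093505859375) ((460.2450256347656, 218.22833251953125), (26.66946792602539, 26.122751235961914), 89.3767318725586)
[[194 192 191 192 192 193 192 193 196 194 194 196 196 194 197 197 198 197 196 197]
 [188 190 190 190 192 191 192 193 194 194 194 195 195 196 198 198 196 196 198 196]
 [187 188 189 191 189 188 189 190 193 191 196 197 195 195 195 192 194 191 194 193]
 [186 185 186 186 189 189 192 194 195 197 176 174 182 189 182 185 192 192 189 189]
 [185 187 188 187 191 196 180 182 171 171 129 118 151 179 140 152 188 194 193 191]
 [190 190 191 192 200 189 110 109  47  67 158 160 166 167 154 152 160 199 195 196]
 [189 192 192 197 197 112  56  54  51 130 164 165 16
[... 270 characters left out ...]
 195 196]
 [ 89  99 103 110  37  54  61  65  63  61  57  53  51  39  77 129 181 201 199 198]
 [ 94 102 103 109  56  29  39  55  53  55  50  58  51  66 171 211 203 198 197 196]
 [ 92  98 101 102  85  43  14   6   8  39  34  52  64 150 208 198 195 195 194 195]
 [ 85  90  90  93  95  78  39  33  28  54  45  86 148 208 199 194 192 193 193 193]
 [143 146 148 149 149 152 144 146 107  98 135 159 204 195 192 190 190 190 190 191]
 [199 200 198 199 201 201 202 204 175 173 203 199 195 191 191 191 192 192 191 192]]
[[188 190 190 ... 185 187 188]
 [187 190 190 ... 184 185 188]
 [190 188 187 ... 187 186 186]
 ...
 [186 186 188 ... 188 189 187]
 [186 187 187 ... 188 186 187]
 [187 188 187 ... 187 186 187]]
```

Call:
{"fn": "apply_moves", "kwargs": {"series": [{"offset": [0.13,0.16,3],"yaw": 0.02,"gripper": 7.5},{"offset": [0.13,0.16,6.5],"yaw": 0.02,"gripper": 7.5},{"offset": [0.13,0.16,10],"yaw": 0.02,"gripper": 7.5},{"offset": [0.13,0.16,12],"yaw": 0.02,"gripper": 7.5},{"offset": [0.13,0.16,12.4],"yaw": 0.02,"gripper": 7.5}]}}

```text
time_s: 4.32
tcp_pos: [456.2, 216.3, 1.9]
orientation: [-2.397, -2.03, 0.008]
wrist_force: [-0.5, -0.3, -0.3]
gripper_width: 0.851
```

Call:
{"fn": "apply_moves", "kwargs": {"series": [{"offset": [0,0,0.15],"yaw": 0,"gripper": 7.5},{"offset": [0,0,0.15],"yaw": 0,"gripper": 7.5}]}}

```text
time_s: 4.48
tcp_pos: [458.7, 217.9, 4.1]
orientation: [2.396, 2.031, 0.002]
wrist_force: [0.5, -0.1, 0.0]
gripper_width: 0.848
```

Run:
```python
import numpy as np,cv2,pickle
exec(open("h.py").read().replace("from rig import *",""))
np.set_printoptions(precision=2,suppress=True,linewidth=200)
C=pickle.load(open("cal.pkl","rb"));T=C["top"]
g=cv2.cvtColor(cv2.imread("pics/top0.png"),cv2.COLOR_BGR2GRAY).astype(float)
E=[]
for c in range(433,439):
    col=g[212:219,c]
    for i in range(6):
        if col[i]>108>=col[i+1]: E.append((c,212+i+(col[i]-108)/(col[i]-col[i+1])));break
print(E);W=np.array([on_z(T,e,90)[:2] for e in E]);p=np.polyfit(W[:,1],W[:,0],1);print("flat line x=",p,"yaw",-np.arctan(p[0]),W)
print("axis guess",on_z(T,(436.8,212.8),90))
# warmer front top edge & left edge
s=cv2.imread("pics/top0.png")
cv2.imwrite("pics/a4.png",np.vstack([cv2.resize(s[145:245,392:512],(720,600),interpolation=cv2.INTER_CUBIC)]))
# knob mask
k=g[245:295,290:345];S=8;G=cv2.resize(k.astype(np.uint8),None,fx=S,fy=S,interpolation=cv2.INTER_CUBIC);m=(G<75).astype(np.uint8)
cs=max(cv2.findContours(m,0,1)[0],key=cv2.contourArea)
px=(cs[:,0]+.5)/S-.5+[290,245]
# nose tip: farthest from circle centre
(cc,rr)=cv2.minEnclosingCircle(px.astype(np.float32));
print("knob bbox",px.min(0),px.max(0),cc,rr,cv2.minAreaRect(px.astype(np.float32)))
low=px[px[:,1]>px[:,1].max()-1.5];print("nose tip px",low.mean(0),"world z43",on_z(T,low.mean(0),40))
```

```text
[(433, np.float64(214.4126984126984)), (434, np.float64(214.66666666666666)), (435, np.float64(214.734375)), (436, np.float64(214.9607843137255)), (437, np.float64(215.1153846153846)), (438, np.float64(215.32608695652175))]
flat line x= [  0.14 553.82] yaw -0.14206933919471873 [[ 535.83 -126.04]
 [ 535.4  -127.98]
 [ 535.33 -129.92]
 [ 534.95 -131.87]
 [ 534.71 -133.81]
 [ 534.37 -135.76]]
axis guess [ 539.18 -133.42   90.  ]
knob bbox [306.81 257.56] [328.31 281.94] (317.908447265625, 269.89617919921875) 12.479886054992676 ((317.3008117675781, 268.2220153808594), (21.653186798095703, 21.777008056640625), 27.93714141845703)
nose tip px [320.86 281.47] world z43 [402.04  84.76  40.  ]
```

View pics/a4.png

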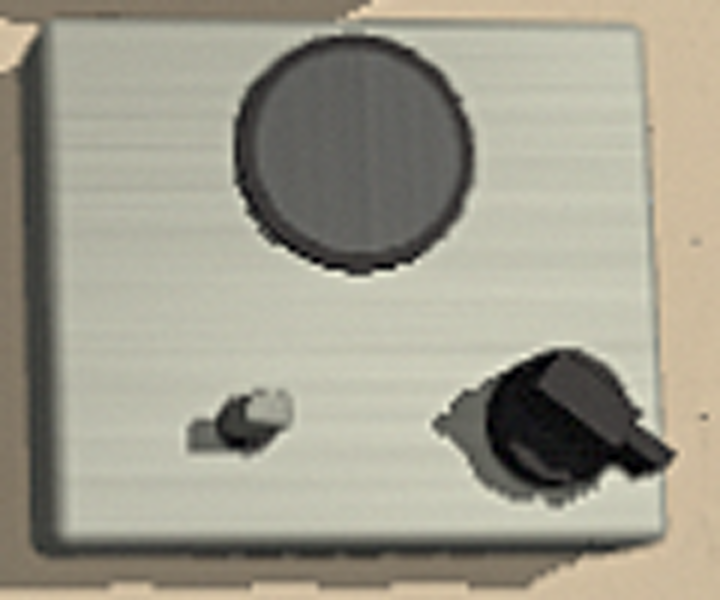

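Warmer crop: front-left top corner (60,540), front-right (665,535), rear-left (45,22), rear-right (640,28); shaft tip at (268,408) with its flat at the lower edge, tilted slightly. I'll grasp the plate and compute the warmer's pose.

Call:
{"fn": "apply_moves", "kwargs": {"series": [{"offset": [0,0,0.25],"yaw": 0,"gripper": 7.5},{"offset": [0,0,0.25],"yaw": 0,"gripper": 4},{"offset": [0,0,0.25],"yaw": 0,"gripper": 4},{"offset": [0,0,0.25],"yaw": 0,"gripper": 4},{"offset": [0,0,0.25],"yaw": 0,"gripper": 4}], "squeeze": 25}}

```text
time_s: 4.9
tcp_pos: [458.4, 217.5, 1.2]
orientation: [2.396, 2.032, 0.001]
wrist_force: [-0.7, -0.4, -0.5]
gripper_width: 0.573
```

Call:
{"fn": "apply_moves", "kwargs": {"series": [{"offset": [0,0,0],"yaw": 0,"gripper": 4},{"offset": [0,0,0],"yaw": 0,"gripper": 4},{"offset": [0,0,0],"yaw": 0,"gripper": 4}]}}

```text
time_s: 5.15
tcp_pos: [458.4, 217.5, 1.1]
orientation: [2.396, 2.032, 0.001]
wrist_force: [-0.4, -1.0, 5.0]
gripper_width: 0.539
```

Run:
```python
import numpy as np,cv2,pickle
exec(open("h.py").read().replace("from rig import *",""))
np.set_printoptions(precision=2,suppress=True,linewidth=200)
C=pickle.load(open("cal.pkl","rb"));T=C["top"]
px=[(60,540),(665,535),(45,22),(640,28)]
W=np.array([on_z(T,((a+.5)/6-.5+392,(b+.5)/6-.5+145),60)[:2] for a,b in px])
L=np.array([(-90,105),(-90,-105),(90,105),(90,-105)],float)
a=L-L.mean(0);b=W-W.mean(0);y=np.arctan2((a[:,0]*b[:,1]-a[:,1]*b[:,0]).sum(),(a*b).sum())
Rm=np.array([[np.cos(y),-np.sin(y)],[np.sin(y),np.cos(y)]]);print(W,"c",W.mean(0),"yaw",y,"shaft",W.mean(0)+Rm@[-50,40])
print("disc",on_z(T,((355+.5)/6-.5+392,(153+.5)/6-.5+145),63), "from fit",W.mean(0)+Rm@[42,0])
print("shaft base?",proj(T,(539,-133.4,60)),proj(T,(539,-133.4,90)))
```

```text
[[ 498.33  -71.36]
 [ 505.93 -275.27]
 [ 672.67  -65.01]
 [ 679.11 -269.69]] c [ 589.01 -170.33] yaw 0.034326505862355826 shaft [ 537.67 -132.07]
disc [ 630.76 -169.14   63.  ] from fit [ 630.98 -168.89]
shaft base? [432.82 215.08] [436.79 212.89]
```

Call:
{"fn": "apply_moves", "kwargs": {"series": [{"offset": [0,0,-1],"yaw": 0,"gripper": 4},{"offset": [0,0,-4],"yaw": 0,"gripper": 4},{"offset": [0,0,-8],"yaw": 0,"gripper": 4},{"offset": [0,0,-12],"yaw": 0,"gripper": 4},{"offset": [0,0,-13],"yaw": 0,"gripper": 4}]}}

```text
time_s: 5.57
tcp_pos: [460.2, 219.2, 136.1]
orientation: [2.394, 2.031, 0.011]
wrist_force: [0.6, 1.3, -0.1]
gripper_width: 0.536
```

Call:
{"fn": "apply_moves", "kwargs": {"series": [{"offset": [-3.5,1.4,0],"yaw": 0,"gripper": 4},{"offset": [-7.2,2.95,0],"yaw": 0,"gripper": 4},{"offset": [-11,4.5,0],"yaw": 0,"gripper": 4},{"offset": [-14.75,6.04,0],"yaw": 0,"gripper": 4},{"offset": [-18.5,7.57,0],"yaw": 0,"gripper": 4}]}}

```text
time_s: 5.98
tcp_pos: [502.3, 20.6, 130.8]
orientation: [-2.395, -2.032, 0.001]
wrist_force: [0.6, -0.7, -0.5]
gripper_width: 0.535
```

Call:
{"fn": "apply_moves", "kwargs": {"series": [{"offset": [-3.7,1.52,0],"yaw": -0.1,"gripper": 4},{"offset": [-7.4,3.03,0],"yaw": -0.198,"gripper": 4},{"offset": [-11.1,4.55,0],"yaw": -0.198,"gripper": 4},{"offset": [-13.8,5.65,0],"yaw": -0.198,"gripper": 4},{"offset": [-14.77,6.05,0],"yaw": -0.198,"gripper": 4}]}}

```text
time_s: 6.4
tcp_pos: [537.9, -139.3, 130.3]
orientation: [2.19, 2.25, -0.003]
wrist_force: [-0.4, -0.4, -0.3]
gripper_width: 0.537
```

Call:
{"fn": "apply_moves", "kwargs": {"series": [{"offset": [0,0,0],"yaw": 0,"gripper": 4},{"offset": [0,0,0],"yaw": 0,"gripper": 4}]}}

```text
time_s: 6.57
tcp_pos: [537.7, -132.1, 130.5]
orientation: [-2.183, -2.258, -0.001]
wrist_force: [0.6, 0.3, -0.4]
gripper_width: 0.54
```

Run:
```python
from h import *
np.set_printoptions(precision=3,suppress=True)
o=get_obs();print(o["tcp_pos"],o["orientation"],o["gripper_width"])
f=grab_frame("scene");s=cv2.cvtColor(f["frame"],cv2.COLOR_RGB2BGR);t=cv2.cvtColor(grab_frame("top")["frame"],cv2.COLOR_RGB2BGR)
a=cv2.resize(s[130:280,150:300],(400,400),interpolation=cv2.INTER_CUBIC);b=cv2.resize(t[150:270,380:500],(400,400),interpolation=cv2.INTER_CUBIC)
cv2.imwrite("pics/a5.png",np.hstack([a,b]))
for n in("plate","shaft_tip"):
  for c in("scene","top"):print(n,c,[(round(d["score"],2),d["location"]) for d in mark_of(c,n)[:2]])
```

```text
[ 537.708 -132.079  130.513] [-2.183 -2.258 -0.001] 0.5395652553143037
plate scene [(0.69, [222.7, 185.2]), (0.41, [379.1, 258.0])]
plate top [(0.57, [441.7, 211.6]), (0.32, [276.4, 304.5])]
shaft_tip scene [(0.7, [349.2, 363.4]), (0.53, [220.8, 194.1])]
shaft_tip top []
```

View pics/a5.png

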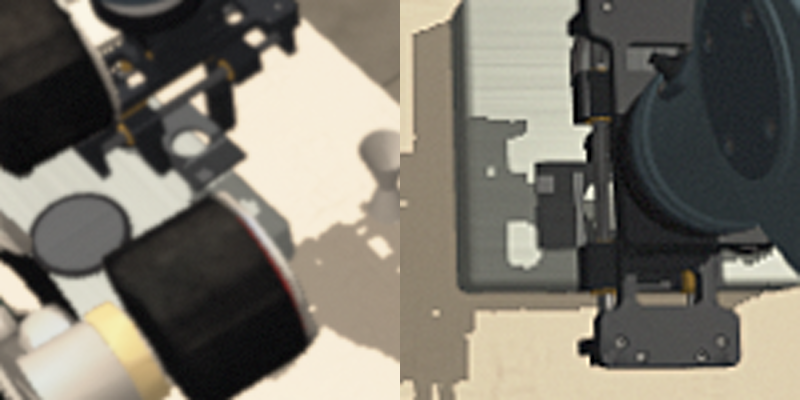

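Run:
```python
import numpy as np,cv2,pickle
exec(open("h.py").read().replace("from rig import *",""))
np.set_printoptions(precision=2,suppress=True,linewidth=200)
C=pickle.load(open("cal.pkl","rb"));S=C["scene"]
print("tip proj",proj(S,(538.5,-132.8,90)),"tip seen world",on_z(S,(223.3,197.3),90))
print("hole world",on_z(S,(221.2,183.6),135.5),"proj tcp hole",proj(S,(537.7,-132.1,135.5)))
g=cv2.cvtColor(cv2.imread("pics/scene0.png"),cv2.COLOR_BGR2GRAY)
print(g[190:212,214:236])
```

```text
tip proj [224.19 196.33] tip seen world [ 541.4  -131.94   90.  ]
hole world [ 538.72 -129.26  135.5 ] proj tcp hole [220.8  182.51]
[[213 211 210 209 210 212 213 211 209 209 210 211 211 211 210 208 207 203 198 208 225 234]
 [216 214 211 210 209 210 212 212 210 209 209 209 211 212 210 211 208 207 204 198 205 223]
 [216 216 213 211 209 209 209 212 213 211 209 209 210 210 211 210 210 209 207 203 198 199]
 [217 216 216 214 211 209 208 210 211 208 207 208 209 210 210 211 211 210 209 208 204 197]
 [214 216 215 216 213 211 209 207 207 202 200 206 207 208 210 210 212 210 210 210 208 205]
 [214 214 216 216 216 213 209 207 208 203 191 195 204 207 208 209 210 211 211 210 209 208]
 [212 214 215 216 216 214 208 210 216 211 196 185 196 206 207 208 209 210 212 211 211 209]
 [213 212 212 214 215 213 209 215 223 219 205 188 185 201 209 209 208 208 210 210 211 210]
 [215 213 212 212 213 212 204 217 227 224 212 191 169 188 205 209 209 207 207 209 211 211]
 [213 214 214 212 213 207 192 198 213 211 193 165 137 160 196 210 211 207 207 208 210 210]
 [213 213 213 214 213 207 185 160 150 147 137 118 112 142
[... 335 characters left out ...]
4 171 130 104  91  67  47  35  34  50  67  92 121 145 169 189]
 [217 217 215 212 211 210 197 153 108  78  59  40  29  25  23  30  39  59  84 107 134 165]
 [218 218 217 213 210 204 178 122  70  47  33  28  25  25  30  33  39  41  57  78 104 133]
 [217 217 215 209 194 174 128  75  39  28  29  26  29  34  38  40  41  43  45  57  75  98]
 [214 210 197 178 139 103  65  36  28  27  27  32  38  40  43  42  42  45  44  48  51  68]
 [207 184 142 105  70  41  29  26  30  32  36  39  42  45  43  44  42  45  46  45  48  52]
 [177 130  76  44  31  26  30  29  34  38  43  44  45  44  46  43  46  45  48  48  50  48]
 [104  65  35  26  27  27  34  37  42  43  45  47  48  47  47  46  48  49  50  52  51  51]]
```

Plate hangs level and square at TCP, hole at crop (190,143) → scene px (221,184), within about 3 mm of the shaft estimate. Lowering.

Call:
{"fn": "apply_moves", "kwargs": {"series": [{"offset": [-0.1,0.1,1.5],"yaw": 0,"gripper": 4},{"offset": [-0.1,0.1,3],"yaw": 0,"gripper": 4},{"offset": [-0.1,0.1,4.5],"yaw": 0,"gripper": 4},{"offset": [-0.1,0.1,5.8],"yaw": 0,"gripper": 4},{"offset": [-0.1,0.1,6.3],"yaw": 0,"gripper": 4}]}}

```text
time_s: 7.28
tcp_pos: [538.1, -133.3, 66.0]
orientation: [-2.181, -2.258, 0.002]
wrist_force: [0.7, -0.6, -0.6]
gripper_width: 0.538
```

Call:
{"fn": "apply_moves", "kwargs": {"series": [{"offset": [0,0,0.3],"yaw": 0,"gripper": 4},{"offset": [0,0,0.55],"yaw": 0,"gripper": 4},{"offset": [0,0,0.55],"yaw": 0,"gripper": 4}]}}

```text
time_s: 7.53
tcp_pos: [539.4, -133.9, 62.3]
orientation: [2.183, 2.259, 0.0]
wrist_force: [-0.1, -0.4, -0.6]
gripper_width: 0.536
```

Call:
{"fn": "apply_moves", "kwargs": {"series": [{"offset": [0,0,0.1],"yaw": 0,"gripper": 4},{"offset": [0,0,0.15],"yaw": 0,"gripper": 4},{"offset": [0,0,0.15],"yaw": 0,"gripper": 4}]}}

```text
time_s: 7.78
tcp_pos: [539.6, -134.1, 61.1]
orientation: [2.183, 2.258, 0.001]
wrist_force: [0.4, -0.1, 0.9]
gripper_width: 0.538
```

Call:
{"fn": "apply_moves", "kwargs": {"series": [{"offset": [0,0,0],"yaw": 0,"gripper": 6.5},{"offset": [0,0,0],"yaw": 0,"gripper": 6.5},{"offset": [0,0,0],"yaw": 0,"gripper": 6.5},{"offset": [0,0,0],"yaw": 0,"gripper": 6.5},{"offset": [0,0,0],"yaw": 0,"gripper": 6.5}]}}

```text
time_s: 8.2
tcp_pos: [539.2, -134.1, 60.7]
orientation: [2.183, 2.259, -0.0]
wrist_force: [0.3, -0.4, 0.2]
gripper_width: 0.739
```

Call:
{"fn": "apply_moves", "kwargs": {"series": [{"offset": [0,0,-2],"yaw": 0,"gripper": 6.5},{"offset": [0,0,-5],"yaw": 0,"gripper": 6.5},{"offset": [0,0,-9],"yaw": 0,"gripper": 6.5},{"offset": [0,0,-13],"yaw": 0,"gripper": 6.5},{"offset": [0,0,-14],"yaw": 0,"gripper": 6.5}]}}

```text
time_s: 8.62
tcp_pos: [542.3, -133.9, 206.5]
orientation: [2.178, 2.254, 0.007]
wrist_force: [0.4, -0.6, -0.2]
gripper_width: 0.737
```

Call:
{"fn": "apply_moves", "kwargs": {"series": [{"offset": [20,-9,0],"yaw": 0,"gripper": 5},{"offset": [20,-9,0],"yaw": 0,"gripper": 5},{"offset": [20,-9,0],"yaw": 0,"gripper": 5},{"offset": [20,-9,0],"yaw": 0,"gripper": 5},{"offset": [20,-9,0],"yaw": 0,"gripper": 5}]}}

```text
time_s: 9.03
tcp_pos: [446.0, 54.2, 200.7]
orientation: [2.184, 2.258, -0.0]
wrist_force: [0.4, 0.8, -0.7]
gripper_width: 0.568
```

Run:
```python
from h import *
np.set_printoptions(precision=3,suppress=True)
o=get_obs();print(o["tcp_pos"],o["orientation"],o["gripper_width"])
F={c:grab_frame(c) for c in("scene","top")}
save(F["top"],"top1.png");save(F["scene"],"scene1.png")
s=cv2.imread("pics/scene1.png");t=cv2.imread("pics/top1.png")
a=cv2.resize(s[165:225,190:250],(400,400),interpolation=cv2.INTER_CUBIC);b=cv2.resize(t[185:245,405:465],(400,400),interpolation=cv2.INTER_CUBIC)
cv2.imwrite("pics/a6.png",np.vstack([np.hstack([a,b])]))
for n in("plate","shaft_tip","knob"):
  for c in("scene","top"):print(n,c,[(round(d["score"],2),d["location"]) for d in mark_of(c,n)[:2]])
print("hole at tcp", proj(F["top"],(539.3,-132.8,66)),proj(F["scene"],(539.3,-132.8,66)))
```

```text
[446.031  54.221 200.65 ] [ 2.184  2.258 -0.   ] 0.5684995832334075
plate scene [(0.71, [225.2, 205.8])]
plate top [(0.94, [431.9, 214.6])]
shaft_tip scene [(0.64, [220.4, 195.9])]
shaft_tip top [(0.62, [439.4, 214.6])]
knob scene []
knob top []
hole at tcp [433.29  214.491] [225.823 203.355]
```

View pics/a6.png

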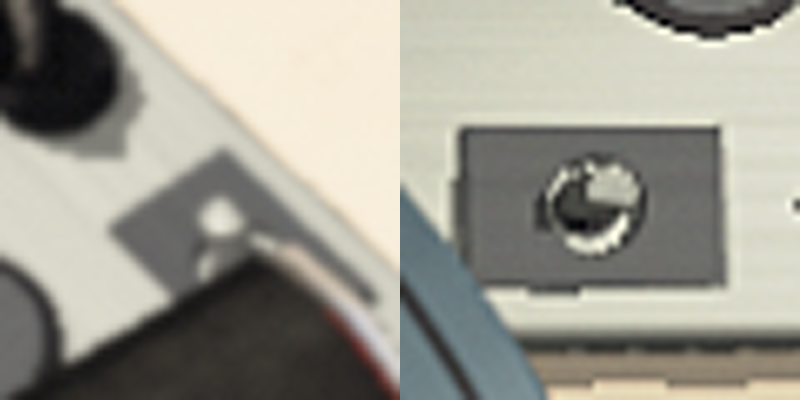

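The plate lies flat around the shaft: corners about (460,128), (722,128), (725,285), (470,292) in the right crop, with the D-face at (615,185), its flat edge downward. Now fine measurement of knob pose and shaft yaw from the saved pictures.

Run:
```python
import numpy as np,cv2,pickle
exec(open("h.py").read().replace("from rig import *",""))
np.set_printoptions(precision=2,suppress=True,linewidth=220)
C=pickle.load(open("cal.pkl","rb"));T=C["top"];S=C["scene"]
g=cv2.cvtColor(cv2.imread("pics/top1.png"),cv2.COLOR_BGR2GRAY)
print(g[206:226,424:446])
k=cv2.cvtColor(cv2.imread("pics/top0.png"),cv2.COLOR_BGR2GRAY)
print(k[256:284,304:332])
for px in((317.6,268.4),):
    print("knob c",on_z(T,px,15))
s=cv2.cvtColor(cv2.imread("pics/scene0.png"),cv2.COLOR_BGR2GRAY)
m=(s[235:280,315:350]<70).astype(np.uint8);ys,xs=np.nonzero(m);print("scene knob bbox",xs.min()+315,xs.max()+315,ys.min()+235,ys.max()+235)
print("pred skirt proj",[proj(S,(431+22.5*np.cos(a),91+22.5*np.sin(a),z)).round(1) for z in(0,18) for a in np.arange(0,6.28,1.57)])
v=cv2.resize(s[235:280,310:355],(400,400),interpolation=cv2.INTER_CUBIC);u=cv2.resize(k[250:290,298:338],(400,400),interpolation=cv2.INTER_CUBIC)
f=lambda a:np.clip((a.astype(float)-5)*2.6,0,255).astype(np.uint8)
cv2.imwrite("pics/a7.png",np.hstack([f(v),f(u)]))
```

```text
[[106 108 107 106 105 106 105 105 108 107 107 106 106 106 108 106 106 107 107 106 107 104]
 [106 105 104 105 106 104 106 106 104 102 100 105 105 106 103 107 105 106 106 104 106 106]
 [106 105 108 107 107 105 103  94  91  75  67  80  79  96 102 108 110 107 107 108 107 107]
 [107 111 108 109 107  99  79  62  92 152  88  78 104 126  97  99 108 109 109 110 109 109]
 [108 108 107 106  96 157 109 130  97 215 162 153 188 217 138 111  97 109 109 109 109 110]
 [104 104 104  97 125 224 144 139  64  82 185 185 191 193 183 180  74 105 108 106 106 104]
 [102 102 103  96 197 133  67  63  60 146 183 184 186 181 195 181 114  94 105 103 104 106]
 [104 106  88 147 172  55  71  72  56 174 191 190 183 178 181 179 166  67 106 105 106 104]
 [110  97  52 166  64  49  69  73  59 152 176 174 175 178 184 190 147  48 110 110 106 107]
 [111  67  44 102  34  62  72  70  63  81  94 103 119 131 147 159 103  48 116 111 108 111]
 [114  70  50 100  44  60  68  73  72  66  63  61  55  46  93  77  81  56 117 112 108 112]
 [115  72  52  87  59  37  47  56  58  59  54  63  58  81 197 111  78  69 115 110 112 111]
 [111  6
[... 3504 characters left out ...]
06 113 116 119 119 118 122 123 125 133  41  37  42  40 121 199 190 189 189 186 187 188 186]
 [189 186 188 190 199 101 113 116 117 117 118 117 117 118 125  87  28  32  33  94 199 189 188 189 190 188 188 186]
 [186 185 187 191 196 168 111 115 117 117 117 118 117 116 117 109  81  72 116 170 194 191 188 189 189 189 189 188]
 [188 187 186 188 190 201 104 114 116 115 115 114 113 109 104 178 170 167 178 196 190 187 189 188 188 187 186 188]]
knob c [428.38  91.96  15.  ]
scene knob bbox 324 342 239 265
pred skirt proj [array([324.2, 263.6]), array([339. , 264.5]), array([339.5, 251.8]), array([325. , 250.9]), array([324.4, 259.5]), array([339.4, 260.4]), array([339.9, 247.5]), array([325.2, 246.7])]
```

View pics/a7.png

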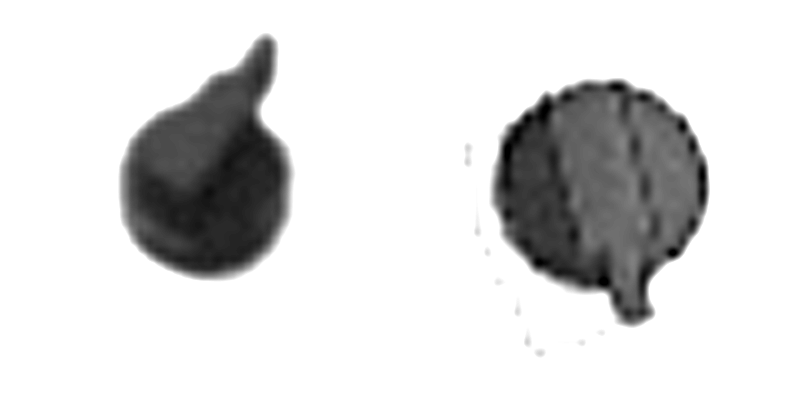

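Enhanced knob crops (right: top view): the bar's edges run from (548,120)→(575,240) and (625,100)→(650,220), nose tip at (632,318). The yaw is about 0.24.

Run:
```python
import numpy as np,cv2,pickle
exec(open("h.py").read().replace("from rig import *",""))
np.set_printoptions(precision=3,suppress=True)
C=pickle.load(open("cal.pkl","rb"));T=C["top"];S=C["scene"]
w=lambda p,z:on_z(T,p,z)[:2]
a,b=w((433,214.67),90),w((439,215.32),90);d=a-b;print("shaft yaw",np.arctan2(-d[0],d[1]),a,b)
for z,p,q in((43.5,(320,260),(323,272)),(43.5,(313,264.5),(315,273))):
    d=w(p,z)-w(q,z);print("knob bar yaw",np.arctan2(d[1],d[0]))
print("bar mid",w((318,268),43.5),"skirt c",w((317.6,268),15))
# scene skirt: outline cols/rows; centre of dark disc (crop a7 scale 8.89)
px=np.array((206,190))/8.889+[310,235];print("scene skirt c",px,on_z(S,px,10)[:2])
px=np.array((266,42))/8.889+[310,235];print("scene nose",on_z(S,px,42)[:2],"top nose",w((320.9,281.8),42))
```

```text
shaft yaw -0.07616426158460862 [ 535.331 -126.037] [ 534.441 -137.706]
knob bar yaw 0.2728795097320899
knob bar yaw 0.26024348142227055
bar mid [428.571  91.221] skirt c [429.204  91.98 ]
scene skirt c [333.175 256.375] [430.974  94.441]
scene nose [406.102  86.584] top nose [401.398  84.687]
```

Call:
{"fn": "apply_moves", "kwargs": {"series": [{"offset": [3.85,-1.47,6],"yaw": 0.62,"gripper": 5},{"offset": [3.85,-1.47,6],"yaw": 0.62,"gripper": 5},{"offset": [3.85,-1.47,6],"yaw": 0.62,"gripper": 5},{"offset": [3.85,-1.47,6],"yaw": 0.62,"gripper": 5},{"offset": [3.85,-1.47,6],"yaw": 0.62,"gripper": 5}]}}

```text
time_s: 9.85
tcp_pos: [431.1, 90.3, 139.8]
orientation: [-2.749, -1.519, 0.002]
wrist_force: [-0.3, -0.0, -0.3]
gripper_width: 0.567
```

Call:
{"fn": "apply_moves", "kwargs": {"series": [{"offset": [0,0,2],"yaw": 0.6,"gripper": 5},{"offset": [0,0,4],"yaw": 0.6,"gripper": 5},{"offset": [0,0,6],"yaw": 0.6,"gripper": 5},{"offset": [0,0,6],"yaw": 0.6,"gripper": 5},{"offset": [0,0,6],"yaw": 0.6,"gripper": 5}]}}

```text
time_s: 10.27
tcp_pos: [430.9, 89.7, 79.3]
orientation: [3.076, 0.637, -0.004]
wrist_force: [0.8, 0.9, 0.3]
gripper_width: 0.57
```

Call:
{"fn": "apply_moves", "kwargs": {"series": [{"offset": [0,0,0],"yaw": 0.119,"gripper": 5},{"offset": [0,0,0],"yaw": 0.119,"gripper": 5},{"offset": [0,0,0],"yaw": 0.119,"gripper": 5},{"offset": [0,0,0],"yaw": 0.119,"gripper": 5}]}}

```text
time_s: 10.6
tcp_pos: [431.6, 90.4, 80.7]
orientation: [3.106, 0.469, 0.0]
wrist_force: [-0.6, 1.0, 0.4]
gripper_width: 0.564
```

Call:
{"fn": "apply_moves", "kwargs": {"series": [{"offset": [-0.1,-0.22,2],"yaw": 0.03,"gripper": 5},{"offset": [-0.1,-0.22,4],"yaw": 0.03,"gripper": 5},{"offset": [-0.1,-0.22,5.7],"yaw": 0.03,"gripper": 5},{"offset": [-0.1,-0.22,5.95],"yaw": 0.03,"gripper": 5},{"offset": [-0.1,-0.22,5.95],"yaw": 0.03,"gripper": 5}]}}

```text
time_s: 11.02
tcp_pos: [429.0, 92.5, 20.6]
orientation: [3.113, 0.421, -0.003]
wrist_force: [-1.0, 0.4, 0.5]
gripper_width: 0.565
```

Call:
{"fn": "apply_moves", "kwargs": {"series": [{"offset": [0,0,0],"yaw": 0,"gripper": 3},{"offset": [0,0,0],"yaw": 0,"gripper": 2},{"offset": [0,0,0],"yaw": 0,"gripper": 1},{"offset": [0,0,0],"yaw": 0,"gripper": 1},{"offset": [0,0,0],"yaw": 0,"gripper": 1}], "squeeze": 10}}

```text
time_s: 11.43
tcp_pos: [430.1, 92.7, 21.7]
orientation: [-3.113, -0.419, -0.002]
wrist_force: [0.1, -0.4, 0.8]
gripper_width: 0.214
```

Call:
{"fn": "apply_moves", "kwargs": {"series": [{"offset": [0,0,0],"yaw": 0,"gripper": 1},{"offset": [0,0,0],"yaw": 0,"gripper": 1},{"offset": [0,0,0],"yaw": 0,"gripper": 1},{"offset": [0,0,0],"yaw": 0,"gripper": 1},{"offset": [0,0,0],"yaw": 0,"gripper": 1}], "squeeze": 40}}

```text
time_s: 11.85
tcp_pos: [430.0, 92.7, 21.6]
orientation: [3.113, 0.419, 0.001]
wrist_force: [0.2, -0.5, 6.6]
gripper_width: 0.178
```

Call:
{"fn": "apply_moves", "kwargs": {"series": [{"offset": [0,0,-1],"yaw": 0,"gripper": 1},{"offset": [0,0,-4],"yaw": 0,"gripper": 1},{"offset": [0,0,-7.5],"yaw": 0,"gripper": 1},{"offset": [0,0,-10],"yaw": 0,"gripper": 1},{"offset": [0,0,-10.5],"yaw": 0,"gripper": 1}]}}

```text
time_s: 12.27
tcp_pos: [431.8, 93.3, 130.2]
orientation: [-3.113, -0.419, -0.01]
wrist_force: [0.8, 0.4, 0.2]
gripper_width: 0.177
```

Call:
{"fn": "apply_moves", "kwargs": {"series": [{"offset": [0.6,3.2,0],"yaw": 0,"gripper": 1},{"offset": [1.3,6.9,0],"yaw": 0,"gripper": 1},{"offset": [2.0,10.7,0],"yaw": 0,"gripper": 1},{"offset": [2.7,14.4,0],"yaw": 0,"gripper": 1},{"offset": [3.3,17.6,0],"yaw": 0,"gripper": 1}]}}

```text
time_s: 12.68
tcp_pos: [508.2, -71.0, 125.9]
orientation: [3.113, 0.417, -0.001]
wrist_force: [0.2, 0.9, -0.1]
gripper_width: 0.178
```

Call:
{"fn": "apply_moves", "kwargs": {"series": [{"offset": [0.6,3.2,0],"yaw": 0.12,"gripper": 1},{"offset": [1.1,6.0,0],"yaw": 0.24,"gripper": 1},{"offset": [1.32,7.07,0],"yaw": 0.353,"gripper": 1},{"offset": [1.32,7.07,0],"yaw": 0.353,"gripper": 1},{"offset": [1.32,7.07,0],"yaw": 0.353,"gripper": 1}]}}

```text
time_s: 13.1
tcp_pos: [538.7, -132.6, 125.6]
orientation: [-3.139, 0.13, 0.002]
wrist_force: [-1.0, 0.6, -0.2]
gripper_width: 0.179
```

Run:
```python
from h import *
np.set_printoptions(precision=3,suppress=True,linewidth=200)
o=get_obs();print(o["time_s"],o["tcp_pos"],o["orientation"],o["gripper_width"],o["wrist_force"])
F={c:grab_frame(c) for c in("scene","top")}
save(F["top"],"top2.png");save(F["scene"],"scene2.png")
s=cv2.imread("pics/scene2.png");t=cv2.imread("pics/top2.png")
a=cv2.resize(s[155:225,190:260],(400,400),interpolation=cv2.INTER_CUBIC);b=cv2.resize(t[185:245,405:465],(400,400),interpolation=cv2.INTER_CUBIC)
cv2.imwrite("pics/a8.png",np.hstack([a,b]))
for n in("knob_bore","shaft_tip","knob"):
  for c in("scene","top"):print(n,c,[(round(d["score"],2),d["location"]) for d in mark_of(c,n)[:2]])
# plate in top1
g=cv2.cvtColor(cv2.imread("pics/top1.png"),cv2.COLOR_BGR2GRAY).astype(float);T=F["top"]
def cross(v,i0,th=150):
    return None
for c in(420,424,445,449):
    col=g[198:235,c];m=np.nonzero(col<150)[0]+198;a0,b0=m.min(),m.max()
    e0=a0-1+(g[a0-1,c]-150)/(g[a0-1,c]-g[a0,c]);e1=b0+(150-g[b0,c])/(g[b0+1,c]-g[b0,c])
    print(c,e0,e1,on_z(T,(c,e0),66)[:2],on_z(T,(c,e1),66)[:2],"mid",(on_z(T,(c,e0),66)[0]+on_z(T,(c,e1),66)[0])/2)
for r in(207,209,210): 
    row=g[r,405:460];m=np.nonzero(row<150)[0]+405;print(r,m.min(),m.max(),on_z(T,(m.min()-.5,r),66)[:2],on_z(T,(m.max()+.5,r),66)[:2])
```

```text
13.1 [ 538.732 -132.609  125.578] [-3.139  0.13   0.002] 0.17883214238457665 [-0.951  0.585 -0.243]
knob_bore scene [(0.58, [223.5, 187.3])]
knob_bore top [(0.51, [437.7, 216.7])]
shaft_tip scene [(0.49, [222.3, 194.9])]
shaft_tip top []
knob scene [(0.5, [218.7, 191.3])]
knob top [(0.44, [438.3, 211.0])]
420 203.42307692307693 251.0 [ 560.506 -106.212] [ 466.565 -106.868] mid 513.5356189383092
424 203.42990654205607 228.49333333333334 [ 560.751 -114.189] [ 510.998 -114.427] mid 535.8745287385237
445 203.52380952380952 233.98039215686273 [ 561.944 -156.267] [ 501.395 -156.294] mid 531.6698079886569
449 203.53076923076924 227.78666666666666 [ 562.199 -164.323] [ 513.881 -164.278] mid 538.0399980753368
207 414 452 [552.962 -93.314] [ 555.486 -171.36 ]
209 414 452 [548.982 -93.339] [ 551.485 -171.349]
210 414 452 [546.993 -93.352] [ 549.486 -171.343]
```

View pics/a8.png

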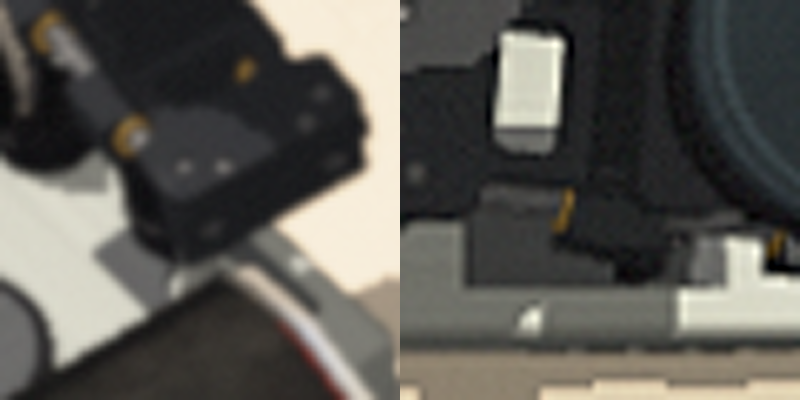

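The knob is held over the plate but hidden by the gripper in both views, so I'll go by the bias-corrected estimates (TCP within about 0.5 mm of target) and feel my way down.

Call:
{"fn": "apply_moves", "kwargs": {"series": [{"offset": [0,0,0.6],"yaw": 0,"gripper": 1},{"offset": [0,0,1.2],"yaw": 0,"gripper": 1},{"offset": [0,0,1.5],"yaw": 0,"gripper": 1},{"offset": [0,0,1.6],"yaw": 0,"gripper": 1},{"offset": [0,0,1.7],"yaw": 0,"gripper": 1}]}}

```text
time_s: 13.92
tcp_pos: [539.6, -133.3, 109.0]
orientation: [3.138, -0.134, 0.0]
wrist_force: [0.0, -0.7, 0.1]
gripper_width: 0.174
```

Call:
{"fn": "apply_moves", "kwargs": {"series": [{"offset": [0,0,0.1],"yaw": 0,"gripper": 1},{"offset": [0,0,0.2],"yaw": 0,"gripper": 1},{"offset": [0,0,0.2],"yaw": 0,"gripper": 1}]}}

```text
time_s: 14.17
tcp_pos: [539.6, -133.3, 107.2]
orientation: [3.138, -0.134, 0.001]
wrist_force: [1.5, -1.6, -0.9]
gripper_width: 0.178
```

Call:
{"fn": "apply_moves", "kwargs": {"series": [{"offset": [0,0,0.1],"yaw": 0,"gripper": 1},{"offset": [0,0,0.2],"yaw": 0,"gripper": 1},{"offset": [0,0,0.3],"yaw": 0,"gripper": 1},{"offset": [0,0,0.3],"yaw": 0,"gripper": 1}]}}

```text
time_s: 14.5
tcp_pos: [539.6, -133.3, 104.2]
orientation: [3.138, -0.135, 0.001]
wrist_force: [1.6, -2.7, 0.2]
gripper_width: 0.178
```

```bash
python3 -c "
from h import *
o=get_obs();print(o['tcp_pos'],o['wrist_force'],o['ft_torque'])"
```

```text
[ 539.61915447 -133.33440516  104.19179705] [ 1.63313473 -2.68006622  0.1521285 ] [-0.56559709 -0.30797958 -0.00311565]
```

Call:
{"fn": "apply_moves", "kwargs": {"series": [{"offset": [0.05,0.06,0.1],"yaw": 0,"gripper": 1},{"offset": [0.05,0.06,0.3],"yaw": 0,"gripper": 1},{"offset": [0.05,0.06,0.5],"yaw": 0,"gripper": 1},{"offset": [0.05,0.06,0.6],"yaw": 0,"gripper": 1},{"offset": [0.05,0.06,0.6],"yaw": 0,"gripper": 1}]}}

```text
time_s: 14.92
tcp_pos: [539.7, -133.5, 97.8]
orientation: [-3.139, 0.134, 0.001]
wrist_force: [0.7, -1.7, -0.6]
gripper_width: 0.18
```

Call:
{"fn": "apply_moves", "kwargs": {"series": [{"offset": [0,0,0.1],"yaw": 0,"gripper": 1},{"offset": [0,0,0.2],"yaw": 0,"gripper": 1},{"offset": [0,0,0.3],"yaw": 0,"gripper": 1},{"offset": [0,0,0.3],"yaw": 0,"gripper": 1}]}}

```text
time_s: 15.25
tcp_pos: [539.9, -133.5, 95.3]
orientation: [-3.139, 0.134, 0.0]
wrist_force: [-0.6, -1.6, 4.0]
gripper_width: 0.177
```

Call:
{"fn": "apply_moves", "kwargs": {"series": [{"offset": [0,0,0.1],"yaw": 0,"gripper": 1},{"offset": [0,0,0.2],"yaw": 0,"gripper": 1},{"offset": [0,0,0.3],"yaw": 0,"gripper": 1},{"offset": [0,0,0.4],"yaw": 0,"gripper": 1},{"offset": [0,0,0.4],"yaw": 0,"gripper": 1}]}}

```text
time_s: 15.67
tcp_pos: [539.9, -133.5, 91.4]
orientation: [3.139, -0.134, -0.0]
wrist_force: [-2.5, 0.0, 7.3]
gripper_width: 0.175
```

Call:
{"fn": "apply_moves", "kwargs": {"series": [{"offset": [0,0,0.05],"yaw": 0,"gripper": 1},{"offset": [0,0,0.1],"yaw": 0,"gripper": 1},{"offset": [0,0,0.1],"yaw": 0,"gripper": 1}]}}

```text
time_s: 15.92
tcp_pos: [540.0, -133.6, 90.6]
orientation: [3.139, -0.134, 0.0]
wrist_force: [-2.2, -0.3, 9.9]
gripper_width: 0.176
```

Call:
{"fn": "apply_moves", "kwargs": {"series": [{"offset": [0,0,0.05],"yaw": 0,"gripper": 1},{"offset": [0,0,0.1],"yaw": 0,"gripper": 1},{"offset": [0,0,0.1],"yaw": 0,"gripper": 1},{"offset": [0,0,0.1],"yaw": 0,"gripper": 1}]}}

```text
time_s: 16.25
tcp_pos: [540.1, -133.5, 90.4]
orientation: [3.138, -0.134, 0.0]
wrist_force: [-4.6, -0.4, 16.0]
gripper_width: 0.179
```

Run:
```python
from h import *
np.set_printoptions(precision=3,suppress=True)
o=get_obs();print(o["time_s"],o["tcp_pos"],o["orientation"],o["wrist_force"],o["ft_torque"],o["gripper_width"])
f=grab_frame("top");s=grab_frame("scene")
cv2.imwrite("pics/a9.png",cv2.cvtColor(np.hstack([cv2.resize(s["frame"][155:225,190:260],(400,400),interpolation=2),cv2.resize(f["frame"][150:270,390:510],(400,400),interpolation=2)]),cv2.COLOR_RGB2BGR))
for n in("jigger","timer","peeler","spice_jar"):print(n,[np.round(d["location"],1) for d in mark_of("top",n)[:1]])
```

```text
16.25 [ 540.082 -133.536   90.404] [ 3.138 -0.134  0.   ] [-4.639 -0.368 16.025] [ 0.009  0.947 -0.008] 0.17949559308377053
jigger [array([392.6, 281.4])]
timer [array([233.7, 200.5])]
peeler [array([276.2, 306.1])]
spice_jar [array([212.8, 164.7])]
```

View pics/a9.png

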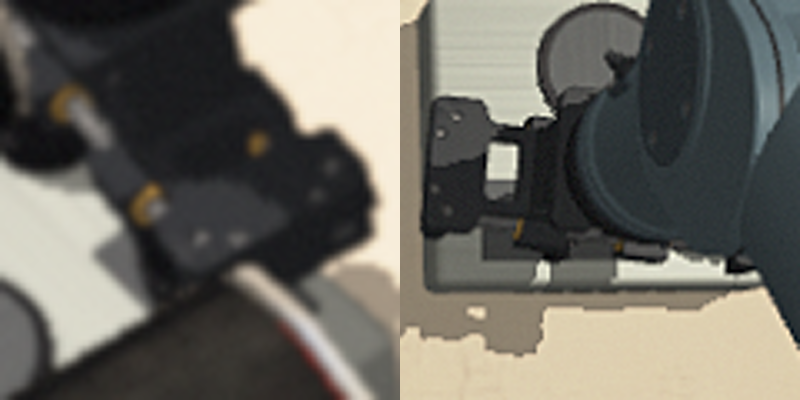

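The last crops show the gripper down over the shaft, with the plate's visible corners at left crop (125,250) and right crop (510,240) still in place. The force rose from 9.9 to 16 N over 0.2 mm, so the knob is at its stop. Handing in.

```bash
python3 -c "
from rig import *
print(hand_in());o=get_obs();print(o['time_s'],o['tcp_pos'],o['wrist_force'],o['gripper_width'])"
```

```text
the job is handed in; nothing more can be done
None
the job is handed in; nothing more can be done
```

I laid the dial plate flat round the shaft and let go of it. I then fitted the knob on the shaft, pressed it down to the stop and handed in with it still gripped and pressed, at about 16 s of the 58 s. The hand-in reports no verdict.

**What the last checks showed**
- **Plate:** seen in the top view after I let go, it lay flat and square to the warmer (within a few hundredths of a radian). Its hole was within about 2–3 mm of the shaft.
- **Knob fit:** it slid down over the shaft with only 2–3 N of side force. It first met resistance (4 N) at about the home height.
- **Press:** it moved down about 6 mm more, to about 10 N. The force then rose to 16 N over the last 0.2 mm, which I took as the stop.
- **Grip:** the fingers stayed closed on the grip bar at 15.8 mm with a 40 N squeeze.
- **Other things on the worktop:** the trained network's pixel positions shifted by up to about 9 mm in places, within its own scatter and well under the 30 mm limit.

**What I could not check**
- The gripper hid the seated knob in both cameras. The fit and the match of the flats are therefore judged from height and force, not seen.
- About 4.6 N of side force on the knob remained at the stop, and I left it there.
- The network's shaft-tip mark was about 4 mm off my own pixel measurement, and the two cameras disagreed by 2–3 mm. I corrected for this using the position where the plate had been gripped.

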